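# Seat a tooth die and index it three clicks to the scan head

## Robot

A 6-joint arm with a two-finger parallel gripper is mounted at the origin on the work surface. World frame = base frame: x ahead of the robot, y to its left, z up, the work surface at z = 0. Lengths are in m, angles in rad, forces in N, time in s.
With the tool pointing down it reaches from about 0.35 to 0.775 m from the base axis. Payload 5.5 kg.
Tool frame: the origin (TCP) lies midway between the tips of the shut fingers; the grasp point (between the pads) lies 19 mm behind it; z points along the fingers, y is the line along which they close (so a half turn about z gives the same grasp; the last joint's range is limited). The gripper opens to 85 mm and grips with 20 to 120 N. Pads are 22 mm wide; open, the fingers measure 114 mm over their backs; the gripper's body (76 mm by 85 mm) begins 54 mm behind the grasp point. The pads swing forward as they close: fully open they stand 13 mm farther back than shut.
Start: joints at [0.962, 0.313, 0.046, 1.304, 0, 1.431], TCP at [0.26, 0.513, 0.231] pointing down, gripper open.
Joint ranges: [-2.76, 2.76], [-0.86, 1.69], [-1.03, 1.26], [-2.2, 2.34], [-1.47, 1.5], [-3.14, 3.14]. Speed limits (rad/s): [2.57, 2.57, 3.14, 3.14, 3.14, 3.14].

## Interface

Orientations are given as a unit quaternion [w, x, y, z].
In Python, from workcell import env gives the robot as it stands. The module is installed in compiled form; this text tells all that it offers.
- The arm moves only by the tool servo_tool, never from a script. Its argument "increments" is a list of rows, each an object of numbers: "grip": the closure, from 0 (fully open) to 1 (shut); "x", "y", "z": the shift along the tool's x, y, z in mm; "roll": the turn about the tool's z in degrees. In form: [{"grip": .., "x": .., "y": .., "z": .., "roll": ..}, ...]. A call has 1 to 5 rows; each row shifts and turns the commanded pose from where the row before left it, along the tool's axes as they then stand; what a row does not reach is not made up. A row lasts 1/12 s, in which the tool goes at most 41.7 mm and 7.16 degrees, less where a joint would pass 70% of its speed; a pose out of reach is approached as far as the arm can. A call is refused whole if a number of a shift passes 41.7 or a number of a turn 7.16, either way. A call with a gripper value outside its range is refused whole. The fingers move at their own pace and stop on an object; "grip_force" is the grip in N (left out, the last holds). Time passes only in rows, so rows that do not move let the fingers close. It gives the time, the measured TCP pose, the force, the opening and the grip force at its end, in the units of the state.
- env.get_state(): the state, without advancing time (a new reading comes with each control period).
- env.read_camera(name): name is "scene" or "top"; returns the picture (480x640x3 uint8, red, green, blue); there is no depth.
- env.get_calibration(name): a dict with "vertical_fov" (degrees; the focal length in pixels is half the picture's height over the tangent of half this angle, whatever the lens; pixels are square), "cx", "cy" (the principal point, pixels), "rvec" (rotation vector, rad) and "tvec" (3), from world to camera coordinates, as OpenCV has them. Camera axes: x right, y down, z forward; pixel columns grow to the right and rows downward; lengths in m; the calibration is good to about 2 mm. A picture is of the moment at which its call begins. get_calibration takes no time and is no camera call.
- env.hand_in(): hands the job in; it is judged then, once.
The state is a dict: "clock": time; "joint_pos": joint angles; "qvel": joint speeds; "tau": joint torques, N m; "tcp_pos": TCP position; "orientation": TCP orientation; "wrist_force": force on the tool from outside, world axes, zero at the start; "ft_torque": the same for the moment, N m; "finger_gap": finger opening in m; "grip_force": force on a finger pad.
Only numpy, scipy, OpenCV 4.12 (cv2) and the standard library are available. Lean on these libraries where they do the work, as an engineer would, in place of code of your own. Each camera call takes 0.05 s, during which the arm holds its last target. There are 200 camera calls.

## Task

Take the tall, round tooth die out of the wooden rack and stand it upright, fully home, in the socket on the turntable, and let go of it. Then grip the turntable's black knob and turn it clockwise, counting three clicks from its home position, to the third stop where the die faces the scan head; do not go on to the fourth. The turntable springs back if released, so finish while still gripping the knob and holding it steady at the third stop, and leave the other dies, the bowl and the jar where they are.

Things in the scene. Friction and masses are not known exactly. Their poses are not given: they have to be found in the camera images.
- tall_die_head (a point): Centre of the tall die's head, on its axis, 55 mm above the foot. The die, 70 mm long, 25 to 49 g: below, a round brass dowel 10 mm thick, 40 mm long, flat foot; above, a round cream plaster head 20 mm wide, 30 mm tall, tapering in its top 6 mm. z up along the axis. It starts upright in a rack hole, the head's underside 20 mm above the rack's top. Grip the head from above.
- tall_die: The same tall die; origin at the centre of the dowel's foot, z up along its axis.
- rack: Fixed wooden rack block, 50 x 180 x 26 mm, on the bench; origin at the centre of its underside, x across it, y along its row of three holes, at y = -55, 0 and +55 mm, each 11.5 mm wide and 20 mm deep. Each holds one die upright; which hole has the tall one varies.
- low_die_a_head (a point): Bystander: centre of the head of a low, broad, squarish die (head 26 x 23 mm, 14 mm tall plus low cusps) standing in the rack; leave it.
- low_die_b_head (a point): Bystander: the other low die, alike; leave it.
- socket (a point): Centre of the mouth of the socket on the turntable, 78 mm above the bench: an upright aluminium collar, 31 mm across its rim, bore 13 mm wide, its top 4 mm flared to 18 mm, 32 mm deep down to the plate, 55 mm from the turntable's axis on the knob's +x side. With the die fully home its foot is on the plate and its head centre 23 mm above this point. z up, x away from the axis. It turns with the plate.
- indexer: Fixed white drum, 176 mm across, that carries the turning aluminium plate (160 mm across, top face 46 mm above the bench). Origin on the turning axis at bench level, z up, x towards the socket when at home. Beside it, 75 degrees clockwise (from above) from its x, stands the scan head, a white box 46 mm wide, 118 mm high, front face 133 mm from the axis, lens 124 mm.
- knob: Black knob on the turntable's axis, turning with plate and socket. Origin on the axis at the plate's top face, z up. A round foot 42 mm across, 10 mm high, carries an upright grip bar 44 mm long (along x, pointing to the socket), 14 mm thick (along y), from 8 to 48 mm above the origin. Grip its two flat sides from above, fingers closing along y.
- knob_grip (a point): Point on the axis inside the knob's grip bar, 31 mm above the plate, 77 mm above the bench: the height to grip at. Axes as knob. Apart from knob and socket nothing stands on the plate.
- plate (a joint): Turntable angle, rad: 0 at home (hard end), growing clockwise from above. Detents every 25 degrees: stops at 0.436, 0.873, 1.309 (third), 1.745. Static resistance jumps to 0.10-0.12 N m on leaving a stop, falls steadily to 0.03-0.04 just before the next, jumps again there. A return spring beats the detents: let go, it runs home. A line on the plate per stop passes a black pointer on the drum.
- bowl: Bystander: ceramic bowl, 90 mm across, 40 mm high; origin at the centre of its underside.
- jar: Bystander: lidded glass jar, 52 mm across, 65 mm high; origin at the centre of its underside.
Mind the look-alikes: they are no part of the job. What is shaped like the tall_die but blue or purple is not meant.

How it is judged:
On the way, in this order (a step that is already met when the one before it is completed fails the run):
1. the tall die stands fully home in the socket, released, with the turntable still at home (horizontal distance between tall_die_head and socket below 0.007 m and z of tall_die_head in the frame of socket below 0.027 m and angle between tall_die_head's own z axis and vertical below 0.15 rad and contact force between tall_die and the fingers below 0.1 N and value of joint plate below 0.2 rad), for 0.2 s.
2. the gripped knob is at the third stop with the die still home in the socket (horizontal distance between tall_die_head and socket below 0.007 m and z of tall_die_head in the frame of socket below 0.027 m and angle between tall_die_head's own z axis and vertical below 0.15 rad and value of joint plate between 1.159 and 1.459 rad and contact force between knob and the fingers above 1 N), for 0.3 s.
At the end, for the whole second after the job is handed in: The fingers grip the knob (over 1 N), the turntable steady (under 0.1 rad/s) within 0.15 rad of the third stop (1.309 rad); the tall die stands untouched in the socket, head within 7 mm of its axis, at most 4 mm above fully home, tilted under 0.15 rad; low dies, bowl and jar left alone (all of step 2 and contact force between tall_die and the fingers below 0.1 N and velocity of joint plate between -0.1 and 0.1 rad/s and distance of each of low_die_a_head, low_die_b_head, bowl, jar from where it was at the start of the episode below 0.015 m); the arm keeps its last pose, push and grip.
It fails at once if the turntable goes on to the fourth stop (value of joint plate above 1.62 rad).
It fails at once if a bystander (low die, bowl or jar) is disturbed by more than 15 mm (distance of any of low_die_a_head, low_die_b_head, bowl, jar from where it was at the start of the episode above 0.015 m).
It also fails if it takes over 61 s, if anything falls off the work surface, if the arm or the gripper's body presses on something with over 40 N, if the wrist force passes 120 N, or if a joint passes its speed limit or range.

## Working session

There is one attempt and no reset: what is moved stays moved. The work goes in short steps, Python scripts to look and compute and a tool call to move; the robot and the scene stay as the last step left them, time stands still between calls to the robot, and variables do not carry over. Pictures are saved under pics/ and viewed, at most 10 in all, crops included, and the job is handed in when it is done.

Besides the shell and the picture viewer there is one more tool, called after "Request:" as name(argument=value, ...) on one line, values as JSON. servo_tool: Moves the arm, as the interface text tells. Its arguments: {"type":"object","properties":{"increments":{"type":"array"},"grip_force":{"type":"number"}},"required":["increments"]}

```bash
mkdir -p pics; cat > h.py <<'E'
import numpy as np, cv2
from workcell import env
def cal(n):
    c=env.get_calibration(n); f=240/np.tan(np.radians(c['vertical_fov'])/2)
    K=np.array([[f,0,c['cx']],[0,f,c['cy']],[0,0,1]]); R=cv2.Rodrigues(np.array(c['rvec'],float))[0]
    return K,R,np.array(c['tvec'],float).ravel(),c
def ray(n,u,v):
    K,R,t,c=cal(n); d=R.T@np.linalg.solve(K,[u,v,1.]); return -R.T@t,d
def onz(n,u,v,z):
    o,d=ray(n,u,v); return o+d*(z-o[2])/d[2]
def proj(n,p):
    K,R,t,c=cal(n); q=K@(R@np.array(p)+t); return q[:2]/q[2]
def snap(n,f):
    im=env.read_camera(n)[:,:,::-1].copy(); cv2.imwrite(f,im); return im
E
python3 - <<'E'
from h import *
for n in('scene','top'):
    snap(n,f'pics/{n}0.png'); print(cal(n)[3], ray(n,320,240))
print(env.get_state())
E
```

```text
{'vertical_fov': 57.57273359611387, 'cx': 327.57538161648745, 'cy': 238.07382817992732, 'rvec': array([ 0.81515594,  2.6876848 , -0.87710224]), 'tvec': array([ 0.45634822, -0.18602219,  1.08845065])} (array([0.83499237, 0.39661764, 0.75701054]), array([-0.3280169 , -0.49111966, -0.80717198]))
{'vertical_fov': 57.18305651028487, 'cx': 318.7858023517211, 'cy': 231.80685576745648, 'rvec': array([ 2.17100683, -2.11237581,  0.15129984]), 'tvec': array([-0.01703399,  0.54128644,  1.0039513 ])} (array([ 0.38831932, -0.01096797,  1.07251443]), array([ 0.12846488,  0.00513358, -0.99187913]))
{'clock': 0.1, 'joint_pos': array([ 9.62428562e-01,  3.13949378e-01,  4.50819857e-02,  1.30360795e+00,
       -3.81205227e-06,  1.43120489e+00]), 'qvel': array([ 4.15449256e-05, -1.35546453e-03,  1.91289990e-03,  5.93491303e-05,
        1.22602963e-03,  3.59144196e-04]), 'tau': array([ 2.43283102e-03, -4.81727457e+01,  2.99242777e+01,  1.27741724e-02,
       -1.17012364e-04, -1.65814430e-05]), 'tcp_pos': array([0.25951956, 0.51258294, 0.23048001]), 'orientation': array([-3.04917848e-04,  2.32247839e-01,  9.72656279e-01, -7.82179984e-04]), 'wrist_force': array([-0.4332938 , -0.46412293,  0.10686991]), 'ft_torque': array([-0.00745371,  0.02309903, -0.02417578]), 'grip_force': 0.0, 'finger_gap': 0.08543994257299302}
```

View pics/scene0.png

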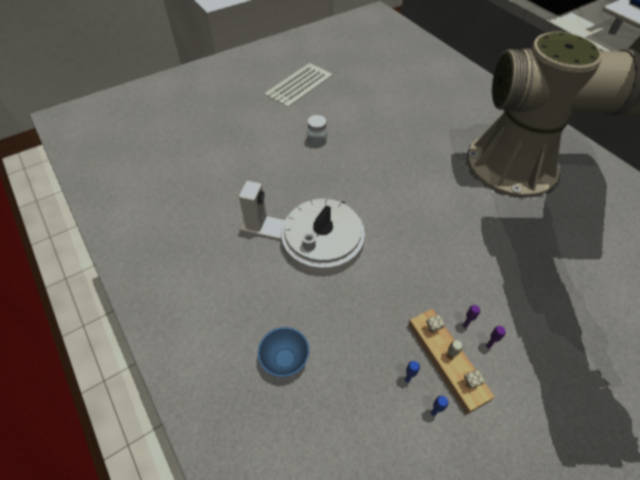

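View pics/top0.png

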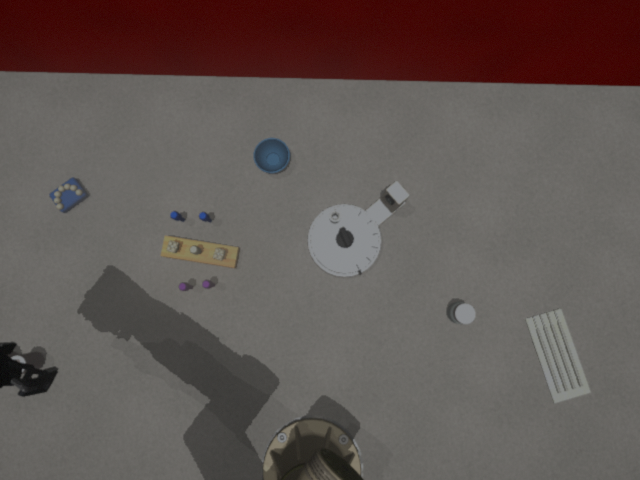

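The tall die is in the middle hole: top view (195,250), scene view (455,348). The turntable is around top (345,239), with the socket at (335,217). I'll enlarge both areas.

```bash
python3 - <<'E'
from h import *
t=cv2.imread('pics/top0.png'); s=cv2.imread('pics/scene0.png')
r=lambda im,u,v,w,h,k:cv2.resize(im[v:v+h,u:u+w],None,fx=k,fy=k,interpolation=cv2.INTER_CUBIC)
A=np.hstack([r(t,155,195,90,100,4),r(t,300,175,110,100,4)]); B=np.hstack([r(s,400,300,100,50*2,4),r(s,270,190,100,100,4)])
cv2.imwrite('pics/c1.png',A); cv2.imwrite('pics/c2.png',B)
E
```

```text
(no output)
```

View pics/c1.png

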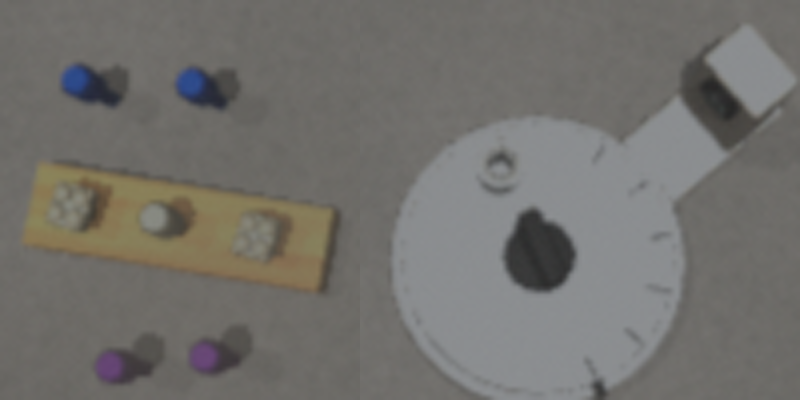

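View pics/c2.png

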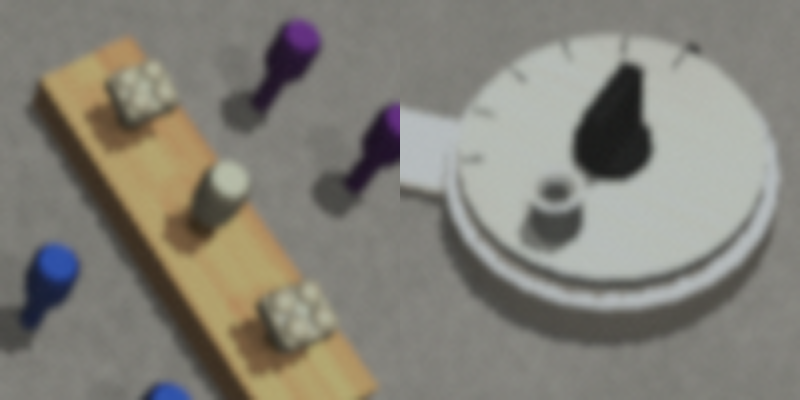

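The crops show the die head top at about top (194,249) and scene (457,344). The socket rim is near top (334.5,217) and scene (308.5,237.5). Next I'll measure these precisely with masks.

```bash
cat >> h.py <<'E'
def tri(pt,ps):
    A=[];b=[]
    for n,p in(('top',pt),('scene',ps)):
        o,d=ray(n,*p); d/=np.linalg.norm(d); P=np.eye(3)-np.outer(d,d); A.append(P); b.append(P@o)
    return np.linalg.lstsq(np.vstack(A),np.hstack(b),rcond=None)[0]
E
python3 - <<'E'
from h import *
t=cv2.imread('pics/top0.png'); s=cv2.imread('pics/scene0.png')
print('die tri',tri((194.2,249.2),(457.5,344.2)),onz('top',194.2,249.2,.076),onz('scene',457.5,344.2,.076))
print('sock',tri((334.5,217),(308.5,237.5)),onz('top',334.5,217,.078),onz('scene',308.5,237.5,.078))
# rack
for n,im in(('top',t),('scene',s)):
    h=cv2.cvtColor(im,cv2.COLOR_BGR2HSV)
    m=cv2.inRange(h,(8,90,80),(28,255,255)); m=cv2.morphologyEx(m,cv2.MORPH_CLOSE,np.ones((15,15)))
    c=max(cv2.findContours(m,0,1)[0],key=cv2.contourArea)
    P=np.array([onz(n,*p[0],.026)[:2] for p in c],np.float32); print(n,'rack',cv2.minAreaRect(P))
# dark knob
for n,im,b in(('top',t,(315,215,375,262)),('scene',s,(300,195,345,245))):
    u0,v0,u1,v1=b; g=im[v0:v1,u0:u1].max(2); m=(g<75).astype(np.uint8)
    k,l,st,ce=cv2.connectedComponentsWithStats(m); i=1+np.argmax(st[1:,4]); print(n,'knob',st[i]+[u0,v0,0,0,0],ce[i]+[u0,v0])
# plate white circle
h=cv2.cvtColor(t,cv2.COLOR_BGR2GRAY); print('grey',h[250,320],h[300,345],h[240,320])
m=(h>125).astype(np.uint8); m=cv2.morphologyEx(m,cv2.MORPH_CLOSE,np.ones((5,5)))
k,l,st,ce=cv2.connectedComponentsWithStats(m); i=l[250,320]; print(st[i])
c=max(cv2.findContours((l==i).astype(np.uint8),0,1)[0],key=cv2.contourArea)[:,0]
a=np.degrees(np.arctan2(c[:,1]-239,c[:,0]-345)); c=c[(a>10)|(a<-75)]
for z in(.03,.046):
    P=np.array([onz('top',*p,z)[:2] for p in c],np.float32); print(z,cv2.fitEllipse(P))
# head masks
for n,im,b in(('top',t,(183,238,208,262)),('scene',s,(440,335,470,365))):
    u0,v0,u1,v1=b; print(n); 
    q=cv2.cvtColor(im[v0:v1,u0:u1],cv2.COLOR_BGR2HSV); m=((q[...,1]<75)&(q[...,2]>125)).astype(np.uint8)
    k,l,st,ce=cv2.connectedComponentsWithStats(m); i=1+np.argmax(st[1:,4]); print(st[i]+[u0,v0,0,0,0],ce[i]+[u0,v0])
E
```

```text
die tri [0.48712226 0.28276727 0.07431419] [0.48849717 0.28000001 0.076     ] [0.48615666 0.28510656 0.076     ]
sock [ 0.57216262 -0.03765474  0.07204719] [ 0.57121155 -0.03762537  0.078     ] [ 0.57432065 -0.03373416  0.078     ]
top rack ((0.48865142464637756, 0.2828029990196228), (0.17592944204807281, 0.048297859728336334), 82.16950988769531)
scene rack ((0.4884492754936218, 0.2856805920600891), (0.17971478402614594, 0.05175895243883133), 82.52735900878906)
top knob [337 228  17  19 235] [344.32340426 237.85106383]
scene knob [314 206  18  28 355] [323.08450704 221.93239437]
grey 141 110 140
[ 308  199   84   78 4174]
0.03 ((0.52619868516922, -0.06256701052188873), (0.17121823132038116, 0.17180362343788147), 6.26769495010376)
0.046 ((0.5240825414657593, -0.061775092035532), (0.1685904562473297, 0.16916686296463013), 6.267848014831543)
top
[190 246   6   6  28] [192.39285714 248.82142857]
scene
[451 335  19  26 282] [462.12765957 343.41843972]
```

Request:
servo_tool(increments=[{"roll":-7,"grip":0},{"roll":-7,"grip":0},{"roll":-7,"grip":0},{"roll":-7,"grip":0},{"roll":-7,"grip":0.3}])

```text
invalid input at $.increments[0]: expected keys grip, x, y, z, roll
```

Request:
servo_tool(increments=[{"roll":-7,"grip":0.4},{"roll":-7,"grip":0.4},{"roll":-7,"grip":0.4},{"roll":-7,"grip":0.4},{"roll":-7,"grip":0.4}])

```text
invalid input at $.increments[0]: expected keys grip, x, y, z, roll
```

Request:
servo_tool(increments=[{"roll":-7,"grip":0.4},{"roll":-7,"grip":0.4},{"roll":-7,"grip":0.4},{"roll":-7,"grip":0.4},{"roll":-7,"grip":0.4}])

```text
invalid input at $.increments[0]: expected keys grip, x, y, z, roll
```

Request:
servo_tool(increments=[{"roll":-4,"grip":0.4},{"grip":0.4}])

```text
invalid input at $.increments[0]: expected keys grip, x, y, z, roll
```

```bash
cat >> h.py <<'E'
from scipy.spatial.transform import Rotation as Ro
def go(p):
    s=env.get_state(); q=s['orientation']; R=Ro.from_quat(q,scalar_first=True)
    m=R.as_matrix(); print('t',s['clock'],'tcp',s['tcp_pos'].round(4),'yang',np.degrees(np.arctan2(m[1,1],m[0,1])).round(1),'z',m[:,2].round(3),'gap',round(s['finger_gap'],4),'j',s['joint_pos'].round(2),'F',s['wrist_force'].round(1),'grip',s['grip_force'])
    print('tool mm',(m.T@(np.array(p)-s['tcp_pos'])*1000).round(1))
E
python3 -c "
from h import *
go((.4875,.283,.150))"
```

```text
t 0.1 tcp [0.2595 0.5126 0.2305] yang 63.1 z [-0.001 -0.001 -1.   ] gap 0.0854 j [ 0.96  0.31  0.05  1.3  -0.    1.43] F [-0.4 -0.5  0.1] grip 0.0
tool mm [-307.1 -101.7   80.6]
```

Request:
servo_tool(increments=[{"grip":0,"x":0,"y":0,"z":0,"roll":-7},{"grip":0.4,"x":0,"y":0,"z":0,"roll":-7},{"grip":0.4,"x":0,"y":0,"z":0,"roll":-7},{"grip":0.4,"x":0,"y":0,"z":0,"roll":-7},{"grip":0.4,"x":0,"y":0,"z":0,"roll":-7}])

```text
clock: 0.52
tcp_pos: [0.2597, 0.5127, 0.2308]
orientation: [-0.0, -0.074, 0.997, -0.0]
wrist_force: [0.3, 0.3, 0.8]
finger_gap: 0.0512
grip_force: 0.0
```

Request:
servo_tool(increments=[{"grip":0.4,"x":0,"y":0,"z":0,"roll":-7},{"grip":0.4,"x":0,"y":0,"z":0,"roll":-7},{"grip":0.4,"x":0,"y":0,"z":0,"roll":-7},{"grip":0.4,"x":0,"y":0,"z":0,"roll":-7},{"grip":0.4,"x":0,"y":0,"z":0,"roll":-7}])

```text
clock: 0.93
tcp_pos: [0.2596, 0.5127, 0.2308]
orientation: [-0.0, -0.37, 0.929, -0.0]
wrist_force: [0.4, 0.5, 0.3]
finger_gap: 0.051
grip_force: 0.0
```

Request:
servo_tool(increments=[{"grip":0.4,"x":0,"y":0,"z":0,"roll":-7},{"grip":0.4,"x":0,"y":0,"z":0,"roll":-7},{"grip":0.4,"x":0,"y":0,"z":0,"roll":-7},{"grip":0.4,"x":0,"y":0,"z":0,"roll":-7},{"grip":0.4,"x":0,"y":0,"z":0,"roll":-7}])

```text
clock: 1.35
tcp_pos: [0.2596, 0.5127, 0.2308]
orientation: [-0.001, -0.633, 0.774, -0.0]
wrist_force: [0.2, 0.7, -0.7]
finger_gap: 0.0513
grip_force: 0.0
```

Request:
servo_tool(increments=[{"grip":0.4,"x":0,"y":0,"z":0,"roll":-4},{"grip":0.4,"x":0,"y":0,"z":0,"roll":0}])

```text
clock: 1.52
tcp_pos: [0.2596, 0.5127, 0.2308]
orientation: [-0.0, -0.658, 0.753, -0.0]
wrist_force: [-0.5, 0.2, 0.1]
finger_gap: 0.0513
grip_force: 0.0
```

```bash
python3 -c "
from h import *
go((.4875,.283,.150))"
```

```text
t 1.5167 tcp [0.2596 0.5127 0.2308] yang 172.2 z [-0.001 -0.001 -1.   ] gap 0.0513 j [ 0.96  0.31  0.05  1.3   0.   -0.47] F [-0.5  0.2  0.1] grip 0.0
tool mm [ 196.8 -256.9   80.9]
```

Request:
servo_tool(increments=[{"grip":0.4,"x":19.7,"y":-25.7,"z":0,"roll":0},{"grip":0.4,"x":19.7,"y":-25.7,"z":0,"roll":0},{"grip":0.4,"x":19.7,"y":-25.7,"z":0,"roll":0},{"grip":0.4,"x":19.7,"y":-25.7,"z":0,"roll":0},{"grip":0.4,"x":19.7,"y":-25.7,"z":0,"roll":0}])

```text
clock: 1.93
tcp_pos: [0.3742, 0.3967, 0.2311]
orientation: [-0.0, -0.656, 0.755, 0.0]
wrist_force: [0.3, 0.4, 0.7]
finger_gap: 0.0513
grip_force: 0.0
```

Request:
servo_tool(increments=[{"grip":0.4,"x":19.7,"y":-25.7,"z":10,"roll":0},{"grip":0.4,"x":19.7,"y":-25.7,"z":10,"roll":0},{"grip":0.4,"x":19.7,"y":-25.7,"z":20,"roll":0},{"grip":0.4,"x":19.7,"y":-25.7,"z":20,"roll":0},{"grip":0.4,"x":19.7,"y":-25.7,"z":20,"roll":0}])

```text
clock: 2.35
tcp_pos: [0.4884, 0.2814, 0.1506]
orientation: [0.0, -0.656, 0.755, -0.0]
wrist_force: [0.1, -0.3, -0.0]
finger_gap: 0.0515
grip_force: 0.0
```

Request:
servo_tool(increments=[{"grip":0.4,"x":0,"y":0,"z":10,"roll":0},{"grip":0.4,"x":0,"y":0,"z":0,"roll":0},{"grip":0.4,"x":0,"y":0,"z":0,"roll":0}])

```text
clock: 2.6
tcp_pos: [0.4866, 0.2824, 0.1406]
orientation: [-0.001, -0.656, 0.755, 0.001]
wrist_force: [0.5, -0.4, 0.5]
finger_gap: 0.0512
grip_force: 0.0
```

```bash
python3 - <<'E'
from h import *
t=snap('top','pics/t1.png'); s=snap('scene','pics/s1.png')
go((.4875,.283,.045))
p=env.get_state()['tcp_pos']; print(proj('top',p),proj('scene',p))
r=lambda im,u,v,w,h,k:cv2.resize(im[v:v+h,u:u+w],None,fx=k,fy=k,interpolation=cv2.INTER_CUBIC)
cv2.imwrite('pics/c3.png',np.hstack([r(t,145,195,100,100,4),r(s,400,260,100,100,4)]))
E
```

```text
t 2.7 tcp [0.4872 0.2836 0.1422] yang 172.2 z [ 0.001  0.001 -1.   ] gap 0.051 j [ 0.38  0.33 -0.15  1.09  0.   -1.05] F [-0.2 -0.4  0.6] grip 0.0
tool mm [ 0.6 -0.3 97.2]
[183.61986357 246.4113829 ] [467.41651567 326.55581828]
```

View pics/c3.png

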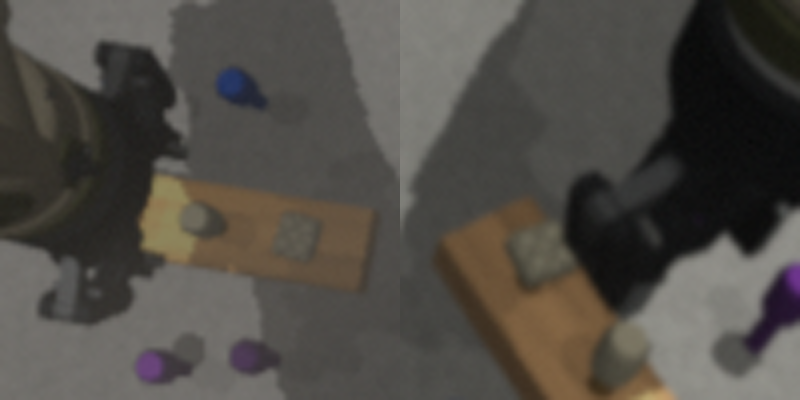

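Request:
servo_tool(increments=[{"grip":0.4,"x":0,"y":0,"z":20,"roll":0},{"grip":0.4,"x":0,"y":0,"z":20,"roll":0},{"grip":0.4,"x":0,"y":0,"z":20,"roll":0},{"grip":0.4,"x":0,"y":0,"z":20,"roll":0},{"grip":0.4,"x":0,"y":0,"z":17,"roll":0}])

```text
clock: 3.12
tcp_pos: [0.4872, 0.2842, 0.0446]
orientation: [0.001, -0.658, 0.753, -0.0]
wrist_force: [-0.4, -0.3, -1.2]
finger_gap: 0.0512
grip_force: 0.0
```

Request:
servo_tool(increments=[{"grip":0.4,"x":0,"y":0,"z":0,"roll":0},{"grip":0.4,"x":0,"y":0,"z":0,"roll":0},{"grip":0.4,"x":0,"y":0,"z":0,"roll":0}])

```text
clock: 3.37
tcp_pos: [0.4881, 0.2838, 0.046]
orientation: [0.001, -0.657, 0.754, -0.0]
wrist_force: [0.3, 0.6, -0.1]
finger_gap: 0.0511
grip_force: 0.0
```

```bash
python3 - <<'E'
from h import *
t=snap('top','pics/t2.png'); s=snap('scene','pics/s2.png')
go((.4875,.283,.044))
r=lambda im,u,v,w,h,k:cv2.resize(im[v:v+h,u:u+w],None,fx=k,fy=k,interpolation=cv2.INTER_CUBIC)
cv2.imwrite('pics/c4.png',np.hstack([r(t,145,195,100,100,4),r(s,400,290,100,100,4)]))
E
```

```text
t 3.4667 tcp [0.4886 0.2837 0.0462] yang 172.2 z [ 0.003  0.001 -1.   ] gap 0.0513 j [ 0.38  0.41 -0.29  0.87  0.   -1.05] F [ 0.7 -0.3 -0.2] grip 0.0
tool mm [0.8 1.  2.2]
```

View pics/c4.png

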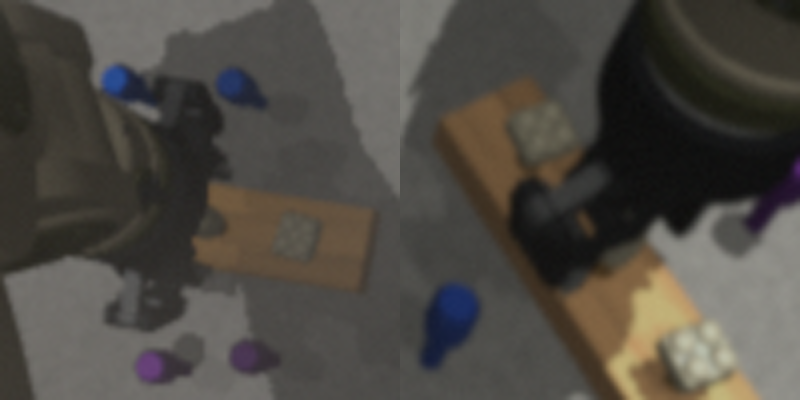

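The fingers straddle the cream head: it shows between them at top crop (210,225) and scene crop (620,250). I'll close on it now.

Request:
servo_tool(increments=[{"grip":0.6,"x":0,"y":0,"z":1,"roll":0},{"grip":0.9,"x":0,"y":0,"z":0,"roll":0},{"grip":1,"x":0,"y":0,"z":0,"roll":0},{"grip":1,"x":0,"y":0,"z":0,"roll":0},{"grip":1,"x":0,"y":0,"z":0,"roll":0}], grip_force=30)

```text
clock: 3.88
tcp_pos: [0.4879, 0.2829, 0.044]
orientation: [0.001, -0.657, 0.754, -0.0]
wrist_force: [-1.9, 0.2, 4.8]
finger_gap: 0.0188
grip_force: 29.3
```

Request:
servo_tool(increments=[{"grip":1,"x":0,"y":0,"z":0,"roll":0},{"grip":1,"x":0,"y":0,"z":0,"roll":0},{"grip":1,"x":0,"y":0,"z":0,"roll":0}])

```text
clock: 4.13
tcp_pos: [0.4879, 0.2829, 0.044]
orientation: [0.001, -0.657, 0.754, -0.0]
wrist_force: [-0.7, 0.2, 5.5]
finger_gap: 0.0187
grip_force: 29.4
```

```bash
python3 - <<'E'
from h import *
go((.4875,.283,.044))
E
```

```text
t 4.1333 tcp [0.4879 0.2829 0.044 ] yang 172.1 z [ 0.001  0.001 -1.   ] gap 0.0187 j [ 0.38  0.42 -0.29  0.87  0.   -1.05] F [-0.7  0.2  5.5] grip 29.391945297829807
tool mm [-0.   0.4  0. ]
```

Request:
servo_tool(increments=[{"grip":1,"x":0,"y":0,"z":-8,"roll":0},{"grip":1,"x":0,"y":0,"z":-12,"roll":0},{"grip":1,"x":0,"y":0,"z":-20,"roll":0},{"grip":1,"x":0,"y":0,"z":-30,"roll":0},{"grip":1,"x":0,"y":0,"z":-30,"roll":0}])

```text
clock: 4.55
tcp_pos: [0.4865, 0.2822, 0.1436]
orientation: [-0.001, -0.657, 0.754, 0.0]
wrist_force: [0.8, 0.7, -0.6]
finger_gap: 0.0188
grip_force: 29.5
```

Request:
servo_tool(increments=[{"grip":1,"x":0,"y":0,"z":-20,"roll":0},{"grip":1,"x":0,"y":0,"z":-10,"roll":7},{"grip":1,"x":0,"y":0,"z":0,"roll":7},{"grip":1,"x":0,"y":0,"z":0,"roll":7},{"grip":1,"x":0,"y":0,"z":0,"roll":7}])

```text
clock: 4.97
tcp_pos: [0.4875, 0.2826, 0.1739]
orientation: [0.0, -0.452, 0.892, -0.0]
wrist_force: [0.0, 0.5, -0.7]
finger_gap: 0.0188
grip_force: 29.5
```

Request:
servo_tool(increments=[{"grip":1,"x":0,"y":0,"z":0,"roll":7},{"grip":1,"x":0,"y":0,"z":0,"roll":7},{"grip":1,"x":0,"y":0,"z":0,"roll":7},{"grip":1,"x":0,"y":0,"z":0,"roll":5},{"grip":1,"x":0,"y":0,"z":0,"roll":0}])

```text
clock: 5.38
tcp_pos: [0.4873, 0.2825, 0.1734]
orientation: [-0.0, -0.242, 0.97, -0.0]
wrist_force: [0.1, -0.6, 0.3]
finger_gap: 0.0186
grip_force: 29.5
```

```bash
python3 - <<'E'
from h import *
go((.5725,-.0365,.174))
E
```

```text
t 5.3833 tcp [0.4873 0.2825 0.1734] yang 118.0 z [-0. -0. -1.] gap 0.0186 j [ 0.38  0.31 -0.1   1.16 -0.   -0.11] F [ 0.1 -0.6  0.3] grip 29.530063862912357
tool mm [  74.6 -321.6   -0.6]
```

Request:
servo_tool(increments=[{"grip":1,"x":6.2,"y":-15,"z":0,"roll":0},{"grip":1,"x":6.2,"y":-25,"z":0,"roll":0},{"grip":1,"x":6.2,"y":-28,"z":0,"roll":0},{"grip":1,"x":6.2,"y":-28,"z":0,"roll":0},{"grip":1,"x":6.2,"y":-28,"z":0,"roll":0}])

```text
clock: 5.8
tcp_pos: [0.5186, 0.1577, 0.1734]
orientation: [-0.0, -0.245, 0.97, -0.0]
wrist_force: [0.8, 0.2, 0.1]
finger_gap: 0.0183
grip_force: 29.5
```

Request:
servo_tool(increments=[{"grip":1,"x":6.2,"y":-28,"z":0,"roll":0},{"grip":1,"x":6.2,"y":-28,"z":0,"roll":0},{"grip":1,"x":6.2,"y":-28,"z":0,"roll":0},{"grip":1,"x":6.2,"y":-28,"z":0,"roll":0},{"grip":1,"x":6.2,"y":-28,"z":0,"roll":0}])

```text
clock: 6.22
tcp_pos: [0.5574, 0.0192, 0.1735]
orientation: [0.0, -0.244, 0.97, 0.0]
wrist_force: [0.4, 0.0, -0.5]
finger_gap: 0.0188
grip_force: 29.5
```

Request:
servo_tool(increments=[{"grip":1,"x":6.2,"y":-28,"z":0,"roll":0},{"grip":1,"x":6.2,"y":-20,"z":0,"roll":0},{"grip":1,"x":0,"y":-10,"z":10,"roll":0},{"grip":1,"x":0,"y":0,"z":10,"roll":0},{"grip":1,"x":0,"y":0,"z":0,"roll":0}])

```text
clock: 6.63
tcp_pos: [0.572, -0.0358, 0.1503]
orientation: [-0.002, -0.243, 0.97, 0.001]
wrist_force: [-0.1, 0.9, 0.1]
finger_gap: 0.0186
grip_force: 29.5
```

```bash
python3 - <<'E'
from h import *
t=snap('top','pics/t3.png'); s=snap('scene','pics/s3.png')
go((.5725,-.0365,.154))
p=env.get_state()['tcp_pos']; 
for dz in (-.036,-.02,.004): print(proj('top',p+[0,0,dz]),proj('scene',p+[0,0,dz]))
r=lambda im,u,v,w,h,k:cv2.resize(im[v:v+h,u:u+w],None,fx=k,fy=k,interpolation=cv2.INTER_CUBIC)
cv2.imwrite('pics/c5.png',np.hstack([r(t,300,170,80,100,5),r(s,270,180,80,100,5)]))
E
```

```text
t 6.7333 tcp [ 0.5724 -0.0349  0.152 ] yang 118.2 z [-0.003  0.001 -1.   ] gap 0.0191 j [-0.2   0.35 -0.1   1.12  0.   -0.69] F [1.6 0.5 0.4] grip 29.539699405431747
tool mm [ 0.7 -1.4 -2. ]
[333.81864838 213.33633576] [308.66404717 224.48246749]
[334.03508665 211.94903822] [308.51101606 219.08824354]
[334.37350686 209.77987686] [308.27203548 210.66437001]
```

View pics/c5.png

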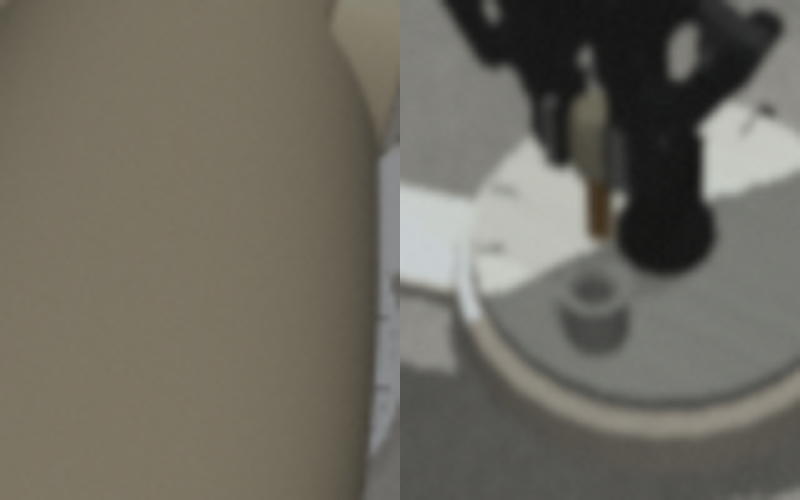

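The scene view shows the dowel foot at crop (598,236), i.e. pixel (309.6,226.5), and the bore centre at (308.8,237.8). I'll compare the two.

```bash
python3 - <<'E'
from h import *
s=cv2.imread('pics/s3.png'); hsv=cv2.cvtColor(s,cv2.COLOR_BGR2HSV)[214:232,302:318]
m=((hsv[...,1]>85)&(hsv[...,2]>40)).astype(np.uint8); k,l,st,ce=cv2.connectedComponentsWithStats(m); i=1+np.argmax(st[1:,4]); print(st[i],ce[i]+[302,214])
for v in range(214,230): 
    x=np.where(l[v-214]==i)[0]; print(v,(x.mean()+302).round(1) if len(x) else '',len(x),end='; ')
g=cv2.cvtColor(s,cv2.COLOR_BGR2GRAY); b=g[230:246,300:318]; print(); print(b)
print('foot',onz('scene',309.6,226.4,.114),'rim',onz('scene',308.8,237.8,.078)); go((0,0,0))
E
```

```text
[ 6  3  4 10 26] [309.38461538 221.5       ]
214  0; 215  0; 216  0; 217 309.5 2; 218 309.0 3; 219 309.0 3; 220 309.5 2; 221 309.0 3; 222 309.0 3; 223 309.5 2; 224 310.0 3; 225 310.0 3; 226 309.5 2; 227  0; 228  0; 229  0; 
[[189 189 188 185 178 166 158 151 135 118 111 105  99  82  58  37  26  23]
 [187 184 176 165 155 139 128 123 115 110 108 107 104  95  78  55  36  26]
 [175 164 153 139 128 119 111 110 111 110 110 110 111 108  95  79  57  37]
 [152 137 128 121 116 112 107 107 106 108 109 114 116 116 110  99  79  60]
 [126 116 115 115 115 108 101  99  98 100 103 110 116 118 118 112  99  85]
 [116 112 114 115 109 101  94  90  88  91  94 102 109 115 118 118 109 102]
 [118 117 116 112 101  93  85  80  78  81  83  92 101 110 117 117 113 107]
 [119 120 118 110  98  86  76  73  73  75  75  83  94 106 116 117 114 110]
 [121 120 120 113 100  84  74  71  73  74  74  80  93 107 115 117 112 110]
 [117 115 115 114 107  93  83  77  77  79  80  87  99 109 112 113 113 114]
 [112 108 106 109 112 106  98  92  89  90  94  99 107 110 107 107 115 117]
 [111 102  95  96 103 109 109 105 103 104 107 108 105 100  94  97 111 120]
 [110 101  88  82  88  97 102 105 103 103 104 100  93  82  79  90 109 118]
 [114 102  85  76  73  80  86  89  90  89  87  85  78  71  73  87 109 120]
 [116 105  90  75  71  73  75  77  78  78  75  74  73  69  71  87 109 120]
 [117 109  94  79  71  71  73  74  76  74  74  73  71  68  70  87 110 122]]
foot [ 0.57255023 -0.03150345  0.114     ] rim [ 0.5742252  -0.03280813  0.078     ]
t 6.7333 tcp [ 0.5724 -0.0349  0.152 ] yang 118.2 z [-0.003  0.001 -1.   ] gap 0.0191 j [-0.2   0.35 -0.1   1.12  0.   -0.69] F [1.6 0.5 0.4] grip 29.539699405431747
tool mm [487.4 301.3 153.8]
```

Request:
servo_tool(increments=[{"grip":1,"x":-0.7,"y":-2.3,"z":10,"roll":0},{"grip":1,"x":0,"y":0,"z":10,"roll":0},{"grip":1,"x":0,"y":0,"z":8,"roll":0},{"grip":1,"x":0,"y":0,"z":5,"roll":0},{"grip":1,"x":0,"y":0,"z":3,"roll":0}])

```text
clock: 7.15
tcp_pos: [0.5746, -0.0375, 0.1159]
orientation: [-0.001, -0.243, 0.97, 0.0]
wrist_force: [-0.6, 0.0, -0.2]
finger_gap: 0.0184
grip_force: 29.5
```

Request:
servo_tool(increments=[{"grip":1,"x":0,"y":0,"z":3,"roll":0},{"grip":1,"x":0,"y":0,"z":3,"roll":0},{"grip":1,"x":0,"y":0,"z":3,"roll":0},{"grip":1,"x":0,"y":0,"z":0,"roll":0},{"grip":1,"x":0,"y":0,"z":0,"roll":0}])

```text
clock: 7.57
tcp_pos: [0.5751, -0.038, 0.1081]
orientation: [-0.0, -0.243, 0.97, 0.0]
wrist_force: [-1.2, -0.4, -0.2]
finger_gap: 0.0188
grip_force: 29.7
```

```bash
python3 - <<'E'
from h import *
go((.574,-.0367,.084))
print(env.get_state()['ft_torque'])
E
```

```text
t 7.5667 tcp [ 0.5751 -0.038   0.1081] yang 118.1 z [-0.001  0.    -1.   ] gap 0.0188 j [-0.21  0.38 -0.17  1.02  0.   -0.7 ] F [-1.2 -0.4 -0.2] grip 29.715865147300065
tool mm [ 0.3  1.7 24.1]
[0.02653549 0.20533898 0.03082804]
```

Request:
servo_tool(increments=[{"grip":1,"x":0.5,"y":1,"z":3,"roll":0},{"grip":1,"x":0,"y":0,"z":4,"roll":0},{"grip":1,"x":0,"y":0,"z":4,"roll":0},{"grip":1,"x":0,"y":0,"z":2,"roll":0},{"grip":1,"x":0,"y":0,"z":0,"roll":0}])

```text
clock: 7.98
tcp_pos: [0.5743, -0.0373, 0.0945]
orientation: [-0.0, -0.243, 0.97, 0.0]
wrist_force: [-0.1, 0.4, 0.1]
finger_gap: 0.0183
grip_force: 29.7
```

```bash
python3 - <<'E'
from h import *
go((.574,-.0367,.084))
print(env.get_state()['ft_torque'])
E
```

```text
t 7.9833 tcp [ 0.5743 -0.0373  0.0945] yang 118.1 z [-0.001  0.    -1.   ] gap 0.0183 j [-0.2   0.39 -0.19  0.99  0.   -0.7 ] F [-0.1  0.4  0.1] grip 29.71529628150165
tool mm [-0.   0.6 10.5]
[-0.02550725  0.06266401  0.00942163]
```

Going in freely. The last 10 mm remain.

Request:
servo_tool(increments=[{"grip":1,"x":0,"y":0.3,"z":3,"roll":0},{"grip":1,"x":0,"y":0,"z":3,"roll":0},{"grip":1,"x":0,"y":0,"z":2,"roll":0},{"grip":1,"x":0,"y":0,"z":1,"roll":0},{"grip":1,"x":0,"y":0,"z":0,"roll":0}])

```text
clock: 8.4
tcp_pos: [0.5743, -0.037, 0.0859]
orientation: [-0.0, -0.243, 0.97, 0.0]
wrist_force: [-1.0, -0.4, -1.1]
finger_gap: 0.0187
grip_force: 29.7
```

Request:
servo_tool(increments=[{"grip":1,"x":0,"y":0,"z":1,"roll":0},{"grip":1,"x":0,"y":0,"z":0.5,"roll":0},{"grip":1,"x":0,"y":0,"z":0,"roll":0}])

```text
clock: 8.65
tcp_pos: [0.5744, -0.0371, 0.0848]
orientation: [0.0, -0.243, 0.97, 0.0]
wrist_force: [-1.0, -0.6, -0.2]
finger_gap: 0.0185
grip_force: 29.7
```

```bash
python3 - <<'E'
from h import *
go((.574,-.0367,.084))
print(env.get_state()['ft_torque'])
E
```

```text
t 8.65 tcp [ 0.5744 -0.0371  0.0848] yang 118.1 z [ 0.  0. -1.] gap 0.0185 j [-0.2   0.4  -0.2   0.97  0.   -0.7 ] F [-1.  -0.6 -0.2] grip 29.72986509092152
tool mm [0.1 0.6 0.8]
[-0.07171595  0.11100536 -0.03090603]
```

Request:
servo_tool(increments=[{"grip":1,"x":0,"y":0,"z":0.8,"roll":0},{"grip":1,"x":0,"y":0,"z":0.5,"roll":0},{"grip":1,"x":0,"y":0,"z":0,"roll":0}])

```text
clock: 8.9
tcp_pos: [0.5745, -0.0372, 0.084]
orientation: [0.0, -0.243, 0.97, -0.0]
wrist_force: [-2.0, -0.7, 3.5]
finger_gap: 0.0187
grip_force: 30.1
```

Foot is on the plate (3.5 N up). Releasing.

Request:
servo_tool(increments=[{"grip":0.75,"x":0,"y":0,"z":0,"roll":0},{"grip":0.6,"x":0,"y":0,"z":0,"roll":0},{"grip":0.4,"x":0,"y":0,"z":0,"roll":0},{"grip":0.4,"x":0,"y":0,"z":0,"roll":0},{"grip":0.4,"x":0,"y":0,"z":0,"roll":0}])

```text
clock: 9.32
tcp_pos: [0.5744, -0.0371, 0.0834]
orientation: [0.0, -0.243, 0.97, 0.0]
wrist_force: [-0.8, -0.3, 0.2]
finger_gap: 0.0512
grip_force: 0.0
```

Request:
servo_tool(increments=[{"grip":0.4,"x":0,"y":0,"z":-10,"roll":0},{"grip":0.4,"x":0,"y":0,"z":-20,"roll":0},{"grip":0.4,"x":0,"y":0,"z":-20,"roll":0},{"grip":0.4,"x":0,"y":0,"z":-15,"roll":0},{"grip":0.4,"x":0,"y":0,"z":0,"roll":0}])

```text
clock: 9.73
tcp_pos: [0.5767, -0.0375, 0.1528]
orientation: [0.003, -0.243, 0.97, -0.001]
wrist_force: [0.6, 0.0, -0.0]
finger_gap: 0.051
grip_force: 0.0
```

```bash
python3 - <<'E'
from h import *
s=snap('scene','pics/s4.png')
go((.5259,-.0630,.15))
r=lambda im,u,v,w,h,k:cv2.resize(im[v:v+h,u:u+w],None,fx=k,fy=k,interpolation=cv2.INTER_CUBIC)
cv2.imwrite('pics/c6.png',r(s,265,170,110,100,5))
print('expected rim',proj('scene',(.574,-.0365,.078)),'head top',proj('scene',(.574,-.0365,.116)))
E
```

```text
t 9.7833 tcp [ 0.576  -0.0374  0.151 ] yang 118.1 z [ 0.005 -0.001 -1.   ] gap 0.0513 j [-0.2   0.35 -0.1   1.11  0.   -0.7 ] F [0.  0.4 0.1] grip 0.0
tool mm [56.2  1.   0.8]
expected rim [307.86974924 236.46776248] head top [307.48237264 224.31204078]
```

View pics/c6.png

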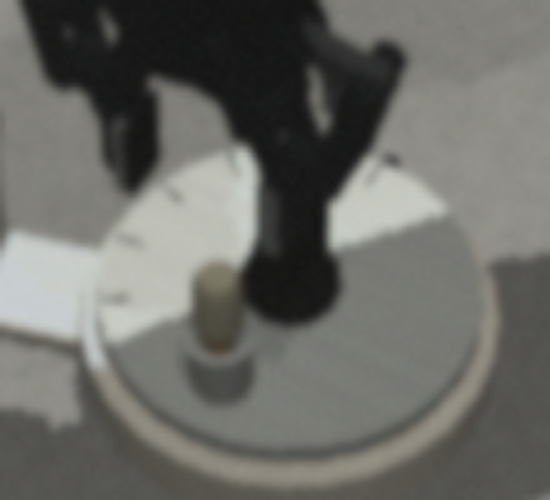

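The die stands home in the socket, with its head just above the rim at crop (218,345). Next I'll measure the knob axis relative to the socket in both views.

```bash
python3 - <<'E'
from h import *
off={}
for n,rim,foot,z in(('scene',(308.7,237.4),(323.3,227.4),.046),('top',(334.5,217),(345,239.2),.054)):
    a=onz(n,*rim,.078)[:2]; b=onz(n,*foot,z)[:2]; d=a-b; print(n,a,b,np.linalg.norm(d)*1e3,np.degrees(np.arctan2(d[1],d[0])))
# foot circle top view: dark mask outline, lower part
t=cv2.imread('pics/top0.png'); g=t.max(2)[222:260,326:364]; m=(g<95).astype(np.uint8)
k,l,st,ce=cv2.connectedComponentsWithStats(m); i=1+np.argmax(st[1:,4])
print(st[i]+[326,222,0,0,0]); 
for r in (l==i)[::2]: print(''.join('#' if x else '.' for x in r))
# plate in scene: white region contour at z=.046
s=cv2.imread('pics/scene0.png'); g=cv2.cvtColor(s,cv2.COLOR_BGR2GRAY)
for th in (150,):
    m=(g>th).astype(np.uint8); k,l,st,ce=cv2.connectedComponentsWithStats(m); i=l[215,345]; print(st[i])
    c=max(cv2.findContours((l==i).astype(np.uint8),0,1)[0],key=cv2.contourArea)[:,0]
    a=np.degrees(np.arctan2(c[:,1]-230,c[:,0]-323)); c=c[(a<-20)&(a>-150)]
    P=np.array([onz('scene',*p,.046)[:2] for p in c]); A=np.c_[2*P,np.ones(len(P))]; x=np.linalg.lstsq(A,(P**2).sum(1),rcond=None)[0]; print(len(P),x[:2],np.sqrt(x[2]+x[:2]@x[:2]))
E
```

```text
scene [ 0.57386829 -0.03372452] [ 0.52262595 -0.05908974] 57.1766712147122 26.335643192388144
top [ 0.57121155 -0.03762537] [ 0.52369559 -0.06392282] 54.30767119458002 28.962100814176758
[336 227  18  21 260]
......................................
......................................
......................................
..............#####...................
.............########.................
.............############.............
............##############............
...........################...........
..........##################..........
..........#################...........
...........################...........
............##############............
...............#########..............
......................................
......................................
......................................
......................................
......................................
......................................
[ 259  198  106   69 3767]
76 [ 0.52511252 -0.05794193] 0.08019047760923834
```

Request:
servo_tool(increments=[{"grip":0.4,"x":10,"y":0,"z":0,"roll":0.8},{"grip":0.4,"x":15,"y":0,"z":0,"roll":0},{"grip":0.4,"x":15,"y":1,"z":0,"roll":0},{"grip":0.4,"x":10,"y":0,"z":0,"roll":0},{"grip":0.4,"x":5,"y":0,"z":0,"roll":0}])

```text
clock: 10.2
tcp_pos: [0.5228, -0.0619, 0.1475]
orientation: [-0.001, -0.236, 0.972, 0.001]
wrist_force: [0.2, -0.8, -0.2]
finger_gap: 0.0514
grip_force: 0.0
```

Request:
servo_tool(increments=[{"grip":0.4,"x":0,"y":0,"z":0,"roll":0},{"grip":0.4,"x":0,"y":0,"z":0,"roll":0},{"grip":0.4,"x":0,"y":0,"z":0,"roll":0}])

```text
clock: 10.45
tcp_pos: [0.5256, -0.0616, 0.1484]
orientation: [0.0, -0.236, 0.972, 0.0]
wrist_force: [0.7, -0.4, -0.2]
finger_gap: 0.0512
grip_force: 0.0
```

```bash
python3 - <<'E'
from h import *
go((.5251,-.0622,.06))
E
```

```text
t 10.45 tcp [ 0.5256 -0.0616  0.1484] yang 117.3 z [ 0.  0. -1.] gap 0.0512 j [-0.27  0.26 -0.23  1.08  0.   -0.75] F [ 0.7 -0.4 -0.2] grip 0.0
tool mm [ 0.7 -0.3 88.4]
```

Descend to TCP z 0.061, straddling the bar.

Request:
servo_tool(increments=[{"grip":0.4,"x":0.5,"y":0,"z":15,"roll":0},{"grip":0.4,"x":0,"y":0,"z":20,"roll":0},{"grip":0.4,"x":0,"y":0,"z":20,"roll":0},{"grip":0.4,"x":0,"y":0,"z":18,"roll":0},{"grip":0.4,"x":0,"y":0,"z":10,"roll":0}])

```text
clock: 10.87
tcp_pos: [0.5241, -0.0613, 0.0634]
orientation: [-0.001, -0.237, 0.972, 0.001]
wrist_force: [-0.2, 0.6, -0.6]
finger_gap: 0.051
grip_force: 0.0
```

Request:
servo_tool(increments=[{"grip":0.4,"x":0,"y":0,"z":3,"roll":0},{"grip":0.4,"x":0,"y":0,"z":0,"roll":0},{"grip":0.4,"x":0,"y":0,"z":0,"roll":0},{"grip":0.4,"x":0,"y":0,"z":0,"roll":0}])

```text
clock: 11.2
tcp_pos: [0.5258, -0.062, 0.0636]
orientation: [0.001, -0.236, 0.972, -0.0]
wrist_force: [0.4, 0.3, -0.8]
finger_gap: 0.0513
grip_force: 0.0
```

```bash
python3 - <<'E'
from h import *
go((.5251,-.0622,.06))
E
```

```text
t 11.2 tcp [ 0.5258 -0.062   0.0636] yang 117.3 z [ 0.002 -0.    -1.   ] gap 0.0513 j [-0.27  0.34 -0.35  0.88  0.   -0.75] F [ 0.4  0.3 -0.8] grip 0.0
tool mm [0.7 0.2 3.6]
```

Request:
servo_tool(increments=[{"grip":0.6,"x":0,"y":0,"z":1,"roll":0},{"grip":0.8,"x":0,"y":0,"z":0,"roll":0},{"grip":1,"x":0,"y":0,"z":0,"roll":0},{"grip":1,"x":0,"y":0,"z":0,"roll":0},{"grip":1,"x":0,"y":0,"z":0,"roll":0}], grip_force=70)

```text
clock: 11.62
tcp_pos: [0.5249, -0.0616, 0.0622]
orientation: [0.001, -0.236, 0.972, 0.0]
wrist_force: [-1.3, 2.3, 5.2]
finger_gap: 0.013
grip_force: 68.6
```

Request:
servo_tool(increments=[{"grip":1,"x":0,"y":0,"z":0,"roll":0},{"grip":1,"x":0,"y":0,"z":0,"roll":0},{"grip":1,"x":0,"y":0,"z":0,"roll":0}])

```text
clock: 11.87
tcp_pos: [0.5249, -0.0616, 0.0622]
orientation: [0.0, -0.236, 0.972, 0.0]
wrist_force: [-1.8, 2.6, 5.1]
finger_gap: 0.0129
grip_force: 68.6
```

```bash
python3 - <<'E'
from h import *
go((.5251,-.0622,.06)); print(env.get_state()['ft_torque'])
E
```

```text
t 11.8667 tcp [ 0.5249 -0.0616  0.0622] yang 117.3 z [ 0.001  0.001 -1.   ] gap 0.0129 j [-0.27  0.34 -0.36  0.88  0.   -0.75] F [-1.8  2.6  5.1] grip 68.63579392433167
tool mm [ 0.1 -0.7  2.2]
[ 0.46198655  0.27737673 -0.68058589]
```

Request:
servo_tool(increments=[{"grip":1,"x":0,"y":0,"z":0,"roll":3},{"grip":1,"x":0,"y":0,"z":0,"roll":4},{"grip":1,"x":0,"y":0,"z":0,"roll":4},{"grip":1,"x":0,"y":0,"z":0,"roll":4},{"grip":1,"x":0,"y":0,"z":0,"roll":4}])

```text
clock: 12.28
tcp_pos: [0.5249, -0.0618, 0.0622]
orientation: [0.0, -0.071, 0.997, -0.0]
wrist_force: [-2.3, 0.6, 5.2]
finger_gap: 0.0131
grip_force: 68.1
```

Request:
servo_tool(increments=[{"grip":1,"x":0,"y":0,"z":0,"roll":4},{"grip":1,"x":0,"y":0,"z":0,"roll":4},{"grip":1,"x":0,"y":0,"z":0,"roll":4},{"grip":1,"x":0,"y":0,"z":0,"roll":4},{"grip":1,"x":0,"y":0,"z":0,"roll":0}])

```text
clock: 12.7
tcp_pos: [0.5249, -0.0621, 0.0622]
orientation: [0.0, 0.068, 0.998, -0.0]
wrist_force: [-1.2, 0.5, 5.8]
finger_gap: 0.0131
grip_force: 68.2
```

```bash
python3 - <<'E'
from h import *
go((.5251,-.0622,.06)); print(env.get_state()['ft_torque'])
E
```

```text
t 12.7 tcp [ 0.5249 -0.0621  0.0622] yang 82.2 z [ 0.001 -0.001 -1.   ] gap 0.0131 j [-0.27  0.34 -0.36  0.88 -0.   -0.13] F [-1.2  0.5  5.8] grip 68.22102069854736
tool mm [-0.2 -0.1  2.2]
[ 0.02773238  0.26762031 -0.05233918]
```

Request:
servo_tool(increments=[{"grip":1,"x":0,"y":0,"z":0,"roll":4},{"grip":1,"x":0,"y":0,"z":0,"roll":4},{"grip":1,"x":0,"y":0,"z":0,"roll":4},{"grip":1,"x":0,"y":0,"z":0,"roll":4},{"grip":1,"x":0,"y":0,"z":0,"roll":4}])

```text
clock: 13.12
tcp_pos: [0.5248, -0.0624, 0.0622]
orientation: [0.0, 0.24, 0.971, -0.001]
wrist_force: [-1.4, -1.5, 4.8]
finger_gap: 0.0129
grip_force: 68.2
```

Request:
servo_tool(increments=[{"grip":1,"x":0,"y":0,"z":0,"roll":4},{"grip":1,"x":0,"y":0,"z":0,"roll":4},{"grip":1,"x":0,"y":0,"z":0,"roll":4},{"grip":1,"x":0,"y":0,"z":0,"roll":4},{"grip":1,"x":0,"y":0,"z":0,"roll":3}])

```text
clock: 13.53
tcp_pos: [0.5247, -0.0626, 0.0622]
orientation: [0.0, 0.397, 0.918, -0.001]
wrist_force: [-2.6, -1.8, 6.4]
finger_gap: 0.0128
grip_force: 68.3
```

Request:
servo_tool(increments=[{"grip":1,"x":0,"y":0,"z":0,"roll":1},{"grip":1,"x":0,"y":0,"z":0,"roll":0},{"grip":1,"x":0,"y":0,"z":0,"roll":0},{"grip":1,"x":0,"y":0,"z":0,"roll":0},{"grip":1,"x":0,"y":0,"z":0,"roll":0}])

```text
clock: 13.95
tcp_pos: [0.5247, -0.0626, 0.0622]
orientation: [0.0, 0.404, 0.915, -0.001]
wrist_force: [-3.0, -2.0, 6.3]
finger_gap: 0.0133
grip_force: 68.3
```

```bash
python3 - <<'E'
from h import *
s=snap('scene','pics/s5.png'); t=snap('top','pics/t5.png')
go((.5251,-.0622,.06)); print(env.get_state()['ft_torque'])
r=lambda im,u,v,w,h,k:cv2.resize(im[v:v+h,u:u+w],None,fx=k,fy=k,interpolation=cv2.INTER_CUBIC)
cv2.imwrite('pics/c7.png',np.hstack([r(s,255,180,120,100,4),r(t,310,180,80,100,4)]))
a=np.radians(42.3-90)
print('third-stop socket rim expected',proj('scene',np.array([.5251+.055*np.cos(a),-.0622+.055*np.sin(a)+.0035,.078])))
E
```

```text
t 14.05 tcp [ 0.5247 -0.0626  0.0622] yang 42.3 z [ 0.    -0.002 -1.   ] gap 0.0129 j [-0.27  0.34 -0.36  0.88 -0.    0.56] F [-3.  -2.2  5.3] grip 68.32484006881714
tool mm [-0.   0.6  2.2]
[-0.25879113  0.45893687 -0.03382452]
third-stop socket rim expected [296.0509451  212.95512409]
```

View pics/c7.png

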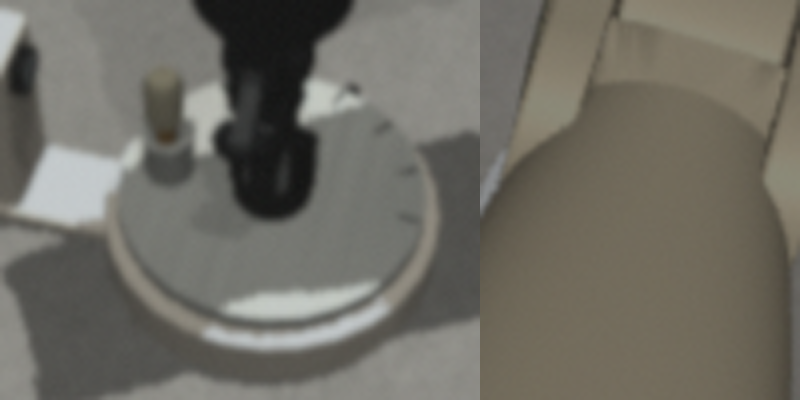

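The die is upright in the socket, with its rim at scene (297,214.5) against the expected (296,213). Three lines are past the pointer and the next is at it, so the turntable is at the third stop. The tool turned exactly 75° and still holds the knob at 68 N.

```bash
python3 -c "
from workcell import env
print(env.hand_in())"
```

```text
the job is handed in; nothing more can be done
None
```

The job is handed in, with no verdict returned: the tall die stands fully home in the socket, and the gripper still holds the knob at the third stop (75° turned, about 68 N grip); the low dies, bowl and jar were not touched as far as I could tell, though I didn't re-measure them at the end.

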